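# Draw the telescoping brush out to its second stop and hold it in the drawer

### The job

Get the telescoping brush ready for sweeping out the open drawer: while it stands in its wooden holder, press in the orange button on its grip, draw the grip up to the second stop and let the button spring out again so that the handle is locked there. Then take the grip without pressing the button, lift the brush out and finish still holding it upright and steady with its bristles down inside the drawer, clear of its walls and floor. Leave the drawer, the glue bottle, the screwdriver and the scraper where they are.

Things in the scene. Friction and masses are not known exactly. Their poses are not given: they have to be found in the camera images.
- brush: Lower part of the brush (0.31 to 0.40 kg), standing in the holder: tan bristles, steel ferrule, wooden hub, 40 diameter, 38 high; then a blue tube 24 diameter up to z = 140, black collar 27 diameter at its top. Origin: centre of the flat bristle face (lowest point). z runs up the handle, x points to the side of the orange button and of the tube's three latch holes.
- drawer: Loose open wooden drawer, 1.2 kg, 240 (x) by 150 (y) by 60 high (rim trim to 62), walls and floor 10 thick, wooden pull on its -x face (18 deep). Origin: centre of its underside; z up.
- brush_grip (a point): Centre of the black hand grip at the top (upper part 0.11 kg), on the brush's axis; axes as the brush's. Grip: 30 along x (button side to back), 26 along y (plain ribbed sides), 48 high (24 above and below this point). This point is 166 above the brush's origin pushed in, 236 at the second stop. An orange stripe on the grip's top points to the button.
- button_face (a point): Centre of the outer face of the orange button, 12 wide, 26 high, in the middle of the grip's +x face, 5.5 proud of it (35.5 from button face to the grip's back). Squeezed between the fingers from button to back it goes in flush with the face and frees the slide; carried by the grip with the button in, the lower part slides out by its own weight.
- brush_slide (a joint): How far the grip is drawn out, m: 0 in (start, locked), first stop 0.035, second 0.070, end of travel 0.080. Locked it has 1.5 mm of play either way. One dark ring on the aluminium inner tube leaves the collar at the first stop, a pair at the second. Sliding takes about 2 N: the lower part stays down by its weight, and the grip, let go, stays at the height where it is left.
- brush_button (a joint): How far the button is pressed, m: 0 out (locked in a hole when at a stop), 0.0055 flush; the slide is free beyond 0.0045. Spring: 2 N at first, 4.8 N flush. Let go between stops it stays partly in, its pin rubbing inside the tube, and springs out once the slide comes within 1.5 mm of a stop.
- holder: Wooden block fixed to the bench, 85 (x) by 140 (y) by 46 high, with a round hole 43 diameter and 38 deep for the brush at x = 0, y = -30, and two small empty holes. Origin: centre of its underside.
- holder_floor (a point): Centre of the floor of the brush's hole, 8 above the bench, 38 below the holder's top.
- glue: White glue bottle with red cap, 46 diameter, 115 high, standing beyond the holder. Origin: centre of its underside.
- screwdriver: Yellow-handled screwdriver, 170 long, lying on the bench on the robot's side of the holder. Origin: on its underside near the middle, x along it.
- scraper: Flat orange plastic scraper, about 190 long, 55 wide and 9 thick, lying beyond the drawer. Origin: on its underside near the middle, x along it.
Things that resemble listed ones, but are neither listed nor needed, are in the scene too. What is shaped like the holder but purple is not meant.

How it is judged:
By the outcome, as a careful person would: the job done as asked, in the order asked, and still so for the second after the job is handed in, while the arm keeps its last pose, push and grip.
It also fails if it takes over 56 s, if anything falls off the work surface, if the arm or the gripper's body presses on something with over 40 N, if the wrist force passes 120 N, or if a joint passes its speed limit or range.

### The arm

A 6-joint arm with a two-finger parallel gripper is mounted at the origin on the work surface. World frame = base frame: x ahead of the robot, y to its left, z up, the work surface at z = 0. Lengths are in m, angles in degrees, forces in N, time in s.
With the tool pointing down it reaches from about 0.4 to 0.825 m from the base axis. Payload 7 kg.
Tool frame: the origin (TCP) lies midway between the tips of the shut fingers; the grasp point (between the pads) lies 19 mm behind it; z points along the fingers, y is the line along which they close (so a half turn about z gives the same grasp; the last joint's range is limited). The gripper opens to 88 mm and grips with 3 to 60 N. Pads are 19 mm wide; open, the fingers measure 130 mm over their backs; the gripper's body (78 mm by 193 mm) begins 47 mm behind the grasp point.
Start: joints at [84.345, 20.546, 0.682, 0, -70.136, -16.507], TCP at [0.255, 0.625, 0.227] pointing down, gripper open.
Joint ranges: [-176.03, 176.03], [-82.01, 121.73], [-58.28, 71.71], [-173.87, 95.51], [-174.79, -0.11], [-173.66, 173.66]. Speed limits (degrees/s): [136.94, 136.94, 172.46, 180, 180, 180].

### API

Orientations are given as [roll, pitch, yaw] about the fixed x, y, z axes, in that order (R = Rz(yaw) Ry(pitch) Rx(roll)).
In Python, from plant import r gives the robot as it stands.
- The arm moves only by the tool carry_out, never from a script. Its argument "deltas" is a list of rows, each a list of 3 entries, a list of its own where there are three numbers: the opening, from 0 (shut) to 1 (fully open), then the shift along the tool's x, y, z in mm, then the turn, a rotation vector about the tool's x, y, z in rad. In form: [[gripper, [tx, ty, tz], [rx, ry, rz]], ...]. A call has 1 to 12 rows; each row is the pose to reach, as a shift and turn from the pose commanded when the call began, along the tool's axes at that moment; what a row does not reach only later rows make up. A row lasts 1/10 s, in which the tool goes at most 50 mm and 8.59 degrees, less where a joint would pass 70% of its speed; a pose out of reach is approached as far as the arm can. A call with a gripper value outside its range is refused whole. The fingers move at their own pace and stop on an object; "squeeze" is the grip in N (left out, the last holds). Time passes only in rows, so rows that repeat a pose let the fingers close. It gives the time, the measured TCP pose, the force, the opening and the grip force at its end, in the units of the state.
- r.get_state(): the state, without advancing time (a new reading comes with each control period).
- r.capture(name): name is "scene" or "top" or "wrist"; returns (picture, depth): 480x640x3 uint8, red, green, blue; 480x640 float32, m along the optical axis (not along the pixel's ray), 0 where there is no reading.
- r.get_calibration(name): a dict with "fov_y" (degrees; the focal length in pixels is half the picture's height over the tangent of half this angle, whatever the lens; pixels are square), "cx", "cy" (the principal point, pixels), "view" (4x4, takes a point from world to camera coordinates). Camera axes: x right, y down, z forward; pixel columns grow to the right and rows downward; lengths in m; the calibration is good to about 2 mm. A picture is of the moment at which its call begins: read the wrist's pose just before it. get_calibration takes no time and is no camera call; for the wrist camera it gives the pose at the moment of the call.
- r.close_job(): hands the job in; it is judged then, once.
The state is a dict: "time_s": time; "joints": joint angles; "qd": joint speeds; "joint_torque": joint torques, N m; "tcp_pos": TCP position; "eef_rot": TCP orientation; "contact_force": force on the tool from outside, world axes, zero at the start; "moment": the same for the moment, N m; "gripper_width": finger opening in m; "gripper_force": force on a finger pad.
Only numpy, scipy, OpenCV 4.12 (cv2) and the standard library are available. Lean on these libraries where they do the work, as an engineer would, in place of code of your own. Each camera call takes 0.05 s, during which the arm holds its last target. There are 200 camera calls.

## Working session

There is one attempt and no reset: what is moved stays moved. The work goes in short steps, Python scripts to look and compute and a tool call to move; the robot and the scene stay as the last step left them, time stands still between calls to the robot, and variables do not carry over. Pictures are saved under pics/ and viewed, at most 10 in all, crops included, and the job is handed in when it is done.

Besides the shell and the picture viewer there is one more tool, called as name([rows], argument=value, ...), one row to a line, values as JSON. carry_out: Moves the arm, as the interface text tells. Its arguments: {"type":"object","properties":{"deltas":{"type":"array"},"squeeze":{"type":"number"}},"required":["deltas"]}

```bash
ls; mkdir -p pics; cat > h.py <<'E'
import numpy as np, cv2
from plant import r
def cap(n):
    c=r.get_calibration(n); im,d=r.capture(n)
    np.savez(f'{n}.npz',im=im,d=d,view=c['view'],k=[240/np.tan(np.radians(c['fov_y']/2)),c['cx'],c['cy']])
    return im,d
def load(n):
    z=np.load(f'{n}.npz'); im,d,V=z['im'],z['d'],z['view']; f,cx,cy=z['k']
    v,u=np.mgrid[:480,:640]; P=np.stack([(u-cx)/f*d,(v-cy)/f*d,d],-1)
    W=(P-V[:3,3])@V[:3,:3]; W[d==0]=np.nan
    return im,d,W
def save(im,name): cv2.imwrite('pics/'+name,cv2.cvtColor(im,cv2.COLOR_RGB2BGR))
E
python3 - <<'E'
from h import *
s=r.get_state(); print(s)
ims=[cap(n)[0] for n in('scene','top')]
for n,i in zip(('scene','top'),ims): save(i,n+'0.png'); print(n,r.get_calibration(n))
E
```

```text
pics
{'time_s': 0.0, 'joints': array([ 8.43447871e+01,  2.05915738e+01,  6.33226343e-01, -1.88161592e-02,
       -7.01342291e+01, -1.65069045e+01]), 'qd': array([ 0.03432118, -0.02364011, -0.08891202,  0.08710994,  0.08168296,
       -0.0295286 ]), 'joint_torque': array([ 5.64721831e-04, -5.82716238e+01,  2.93055475e+01,  6.99728832e+00,
        6.95289214e-03, -1.73808612e-04]), 'tcp_pos': array([0.25447827, 0.62467302, 0.22562105]), 'eef_rot': array([ 1.79906213e+02, -9.34699338e-03, -2.21685181e+01]), 'contact_force': array([ 0.17216934, -1.00494576, -0.93328562]), 'moment': array([ 0.01679513,  0.00929023, -0.02749294]), 'gripper_force': 0.0, 'gripper_width': 0.08797577901237756}
scene {'fov_y': 44.631833102338376, 'cx': 321.81056816834115, 'cy': 237.11091878163748, 'view': array([[-0.6130022 ,  0.79001137, -0.01050456,  0.29710906],
       [ 0.62767873,  0.47888075, -0.61375291, -0.29151985],
       [-0.47984134, -0.38282537, -0.78942829,  1.81094929],
       [ 0.        ,  0.        ,  0.        ,  1.        ]])}
top {'fov_y': 52.98675814111931, 'cx': 323.18112803698466, 'cy': 245.13946342110822, 'view': array([[ 1.46628463e-02, -9.99892480e-01,  1.71600744e-04,
         5.37323861e-02],
       [-9.95448638e-01, -1.46138418e-02, -9.41724173e-02,
         6.02644414e-01],
       [ 9.41647996e-02,  1.21001596e-03, -9.95555888e-01,
         1.05931207e+00],
       [ 0.00000000e+00,  0.00000000e+00,  0.00000000e+00,
         1.00000000e+00]])}
```

View pics/scene0.png

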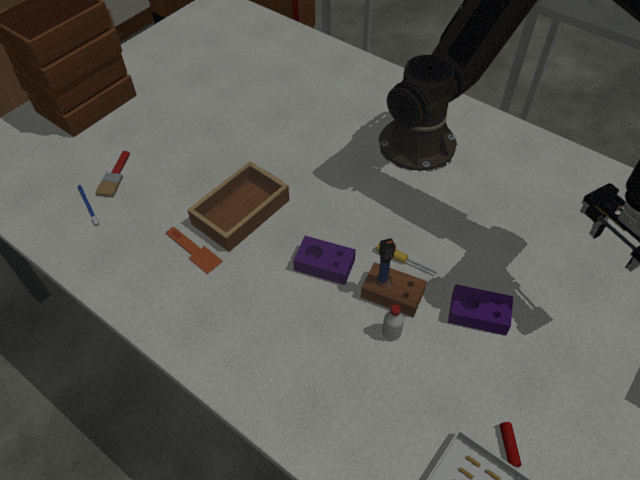

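View pics/top0.png

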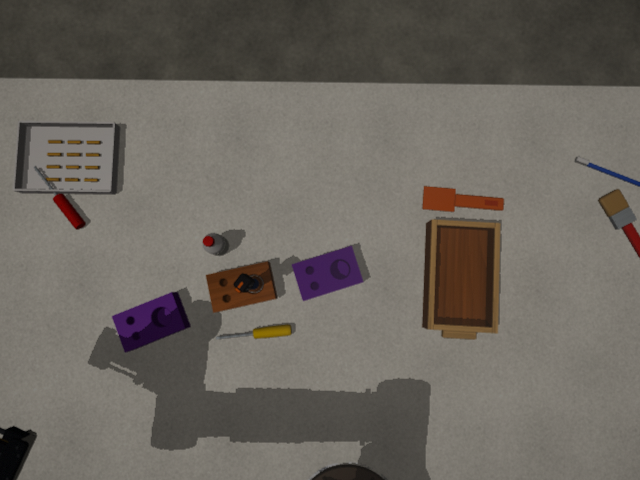

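The scene view shows the wooden holder with the brush at scene (392,280), top (242,285). Two purple holders at top (150,320) and (327,272) are decoys. The drawer is at top (463,277) and the glue bottle at (213,243). The stacked drawers at scene (65,60) and the red brush at top (620,215) are not the ones meant. Next: measure these and enlarge the grip.

```bash
python3 - <<'E'
from h import *
im,d,W=load('top')
hsv=cv2.cvtColor(im,cv2.COLOR_RGB2HSV)
a=im[255:320,200:285]; b=load('scene')[0][225:320,345:440]
save(np.hstack([cv2.resize(a,(523,400),interpolation=cv2.INTER_CUBIC),cv2.resize(b,(277*1,400)) if 0 else cv2.resize(b,(270,270),interpolation=cv2.INTER_CUBIC)[:400] if 0 else cv2.copyMakeBorder(cv2.resize(b,(270,270),interpolation=cv2.INTER_CUBIC),0,130,0,0,cv2.BORDER_CONSTANT)]),'crop1.png')
# drawer rim
z=W[...,2]
def blob(m,name):
    P=W[m]; rect=cv2.minAreaRect((P[:,:2]*1000).astype(np.float32)); print(name,m.sum(),P.mean(0).round(4),'z',np.nanpercentile(P[:,2],[5,50,95]).round(4),'rect',np.round(rect[0],1),np.round(rect[1],1),round(rect[2],1))
box=np.zeros(d.shape,bool); box[210:345,415:510]=1
m=box&(z>0.05)&(z<0.075); m=cv2.morphologyEx(m.astype(np.uint8),cv2.MORPH_OPEN,np.ones((3,3)))>0
blob(m,'drawer rim')
box[:]=0; box[250:320,200:285]=1
blob(box&(z>0.038)&(z<0.052),'holder top')
blob(box&(z>0.185)&(z<0.21),'grip top')
box[:]=0; box[225:262,195:235]=1
blob(box&(z>0.09)&(z<.13),'glue')
box[:]=0; box[180:217,415:510]=1
blob(box&(z>0.004)&(z<.02)&(hsv[...,1]>150),'scraper')
n,d2,S=load('scene'); 
bb=np.zeros(d.shape,bool); bb[225:320,345:440]=1
m=bb&(S[...,2]>.15)&(S[...,2]<.215); W=S; blob(m&(S[...,2]>.19),'grip scene top'); blob(m,'grip scene')
E
```

```text
drawer rim 2041 [ 0.5347 -0.2449  0.061 ] z [0.0569 0.0612 0.0645] rect [ 536.7 -245.6] [153.  240.1] 87.5
holder top 2027 [0.5046 0.2449 0.0456] z [0.042  0.0456 0.0491] rect [527.3 249.1] [130.2 141. ] 13.4
grip top 232 [0.5117 0.2137 0.1964] z [0.1875 0.1971 0.2004] rect [510.2 215.7] [26.1 35. ] 54.5
glue 113 [0.5979 0.301  0.1115] z [0.0922 0.1138 0.1168] rect [599. 302.] [21.4 21.9] 1.7
scraper 966 [ 0.7131 -0.2567  0.0074] z [0.0044 0.0072 0.0111] rect [ 712.9 -260.8] [183.5  53. ] 86.0
grip scene top 135 [0.5185 0.215  0.1962] z [0.1914 0.1966 0.2003] rect [516.9 213.9] [29.7 30.2] 56.9
grip scene 294 [0.5209 0.2171 0.1829] z [0.1566 0.1869 0.1989] rect [514.4 216.2] [30.9 37.4] 52.6
```

View pics/crop1.png

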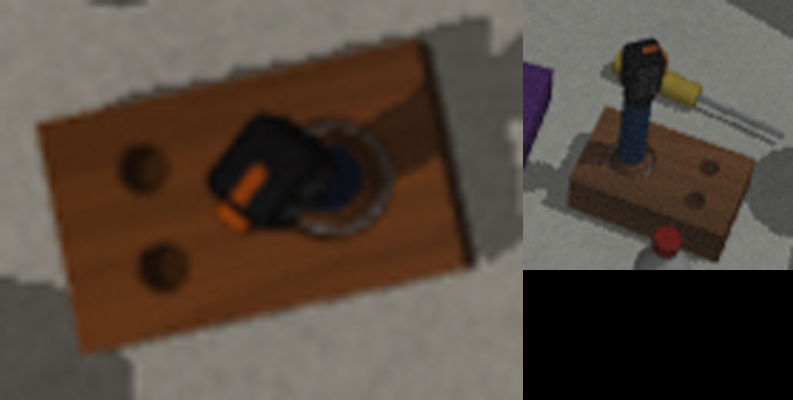

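The crop confirms the target: black grip on a blue tube in the brown holder, with the orange stripe and button at crop (240,205), pointing to the robot and left (yaw about 146°). Grip centre is about (0.512, 0.2145) and its top at 0.197, against 0.198 expected. Moving above it with the jaws lined up.

carry_out([
  [1,[50,36,-60],[0,0,0.15]],
  [1,[394,282,-100],[0,0,1.78]],
  [1,[394,282,-100],[0,0,1.78]],
  [1,[394,282,-100],[0,0,1.78]],
  [1,[394,282,-100],[0,0,1.78]],
  [1,[394,282,-100],[0,0,1.78]],
  [1,[394,282,-100],[0,0,1.78]],
  [1,[394,282,-100],[0,0,1.78]],
  [1,[394,282,-100],[0,0,1.78]],
  [1,[394,282,-100],[0,0,1.78]],
  [1,[394,282,-100],[0,0,1.78]],
  [1,[394,282,-100],[0,0,1.78]],
])

```text
time_s: 1.3
tcp_pos: [0.5139, 0.2134, 0.3264]
eef_rot: [180.0, -0.0, -124.7]
contact_force: [-0.5, 0.5, 0.0]
gripper_width: 0.0877
gripper_force: 0.0
```

carry_out([
  [1,[0,0,0],[0,0,0]],
  [1,[0,0,0],[0,0,0]],
  [1,[0,0,0],[0,0,0]],
])

```text
time_s: 1.6
tcp_pos: [0.5129, 0.2156, 0.3264]
eef_rot: [180.0, -0.0, -123.9]
contact_force: [-0.9, 0.1, -0.8]
gripper_width: 0.0876
gripper_force: 0.0
```

```bash
python3 - <<'E'
from h import *
s=r.get_state(); print(s['tcp_pos'],s['eef_rot'],s['joints'],s['contact_force'])
im,d=cap('wrist'); save(im,'w1.png'); im,d,W=load('wrist')
z=W[...,2]; hsv=cv2.cvtColor(im,cv2.COLOR_RGB2HSV)
m=(z>.185)&(z<.21); print(m.sum(), W[m].mean(0)); print(cv2.minAreaRect((W[m][:,:2]*1000).astype(np.float32)))
E
```

```text
[0.51290898 0.2156459  0.32638237] [ 1.79992990e+02 -1.82928434e-02 -1.23936682e+02] [ 4.29662791e+01  6.49704012e+00 -4.96223179e+00 -2.73731472e-03
 -7.85601337e+01 -7.69024192e+01] [-0.93276026  0.14040856 -0.76751375]
1734 [0.51159653 0.21390237 0.19704703]
((510.9437561035156, 215.90016174316406), (26.84132957458496, 34.78406524658203), 55.4138298034668)
```

View pics/w1.png

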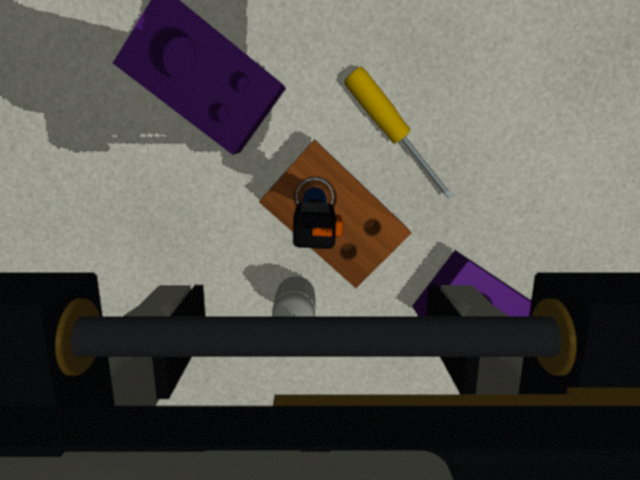

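The wrist view shows the grip at (315,225) squared with the jaws and the orange stripe pointing right at (325,232). I'll check the brush's uprightness against the holder hole.

```bash
python3 - <<'E'
from h import *
im,d,W=load('wrist'); z=W[...,2]; hsv=cv2.cvtColor(im,cv2.COLOR_RGB2HSV)
print(hsv[170,320],hsv[250,350])
m=(z>.041)&(z<.051)&(hsv[...,0]<20)&(hsv[...,1]>110); m[:,:250]=0;m[:,420:]=0;m[:130]=0;m[290:]=0
rc=cv2.minAreaRect((W[m][:,:2]*1000).astype(np.float32)); print(m.sum(),rc)
b=cv2.boxPoints(rc); print(b)
o=(hsv[...,0]<14)&(hsv[...,1]>200)&(hsv[...,2]>150)&(z>.15); P=W[o]
print(o.sum(),P.mean(0)); v=np.linalg.eigh(np.cov(P[:,:2].T))[1][:,1]; print(np.degrees(np.arctan2(v[1],v[0])))
# ferrule ring/tube points in scene
im,d,S=load('scene'); z=S[...,2]; h2=cv2.cvtColor(im,cv2.COLOR_RGB2HSV)
t=(h2[...,0]>100)&(h2[...,0]<130)&(h2[...,1]>80)&(z>.055)&(z<.145); t[:,:350]=0;t[:,440:]=0
for a,c in((.055,.09),(.09,.115),(.115,.145)):
  k=t&(z>a)&(z<c); print(k.sum(),S[k].mean(0))
E
```

```text
[ 13 192 105] [  9 189  35]
7779 ((506.4534606933594, 243.76943969726562), (84.52645111083984, 139.8544921875), 13.425268173217773)
[[449.10962 301.9733 ]
 [481.58063 165.9405 ]
 [563.7973  185.56558]
 [531.3263  321.5984 ]]
85 [0.50448031 0.22141292 0.19323423]
144.17867659959444
71 [0.52378481 0.21856153 0.07314904]
49 [0.5232627  0.21880122 0.1027752 ]
48 [0.5237207  0.21922583 0.12538596]
```

carry_out([
  [1,[1,0,45],[0,0,0]],
  [1,[1,0,85],[0,0,0]],
  [1,[1,0,115],[0,0,0]],
  [1,[1,0,145],[0,0,0]],
  [1,[1,0,165],[0,0,0]],
  [1,[1,0,171],[0,0,0]],
  [1,[1,0,171],[0,0,0]],
  [1,[1,0,171],[0,0,0]],
])

```text
time_s: 2.45
tcp_pos: [0.5132, 0.2151, 0.1567]
eef_rot: [-180.0, 0.1, -124.1]
contact_force: [0.1, 0.6, 0.5]
gripper_width: 0.0876
gripper_force: 0.0
```

carry_out([
  [0.3,[0,0,0],[0,0,0]],
  [0.3,[0,0,0],[0,0,0]],
  [0.3,[0,0,0],[0,0,0]],
  [0.3,[0,0,0],[0,0,0]],
  [0.3,[0,0,0],[0,0,0]],
  [0.3,[0,0,0],[0,0,0]],
  [0.3,[0,0,0],[0,0,0]],
  [0.3,[0,0,0],[0,0,0]],
], squeeze=14)

```text
time_s: 3.25
tcp_pos: [0.5127, 0.2145, 0.1555]
eef_rot: [-180.0, 0.0, -124.1]
contact_force: [2.5, -0.3, -1.4]
gripper_width: 0.0303
gripper_force: 13.8
```

carry_out([
  [0.3,[0,0,-3],[0,0,0]],
  [0.3,[0,0,-9],[0,0,0]],
  [0.3,[0,0,-16],[0,0,0]],
  [0.3,[0,0,-24],[0,0,0]],
  [0.3,[0,0,-32],[0,0,0]],
  [0.3,[0,0,-40],[0,0,0]],
  [0.3,[0,0,-48],[0,0,0]],
  [0.3,[0,0,-56],[0,0,0]],
  [0.3,[0,0,-62],[0,0,0]],
  [0.3,[0,0,-67],[0,0,0]],
  [0.3,[0,0,-70],[0,0,0]],
  [0.3,[0,0,-70],[0,0,0]],
])

```text
time_s: 4.45
tcp_pos: [0.5129, 0.2146, 0.2262]
eef_rot: [-180.0, 0.0, -124.1]
contact_force: [-0.8, -0.9, 0.5]
gripper_width: 0.0305
gripper_force: 13.9
```

carry_out([
  [0.3,[0,0,0],[0,0,0]],
  [0.3,[0,0,0],[0,0,0]],
  [0.3,[0,0,0],[0,0,0]],
])

```text
time_s: 4.75
tcp_pos: [0.5128, 0.2146, 0.2257]
eef_rot: [-180.0, 0.0, -124.1]
contact_force: [-0.3, -0.7, 1.5]
gripper_width: 0.0305
gripper_force: 13.9
```

```bash
python3 - <<'E'
from h import *
s=r.get_state(); print(s['tcp_pos'],s['contact_force'],s['gripper_width'],s['gripper_force'])
im,d=cap('scene'); im,d,W=load('scene')
save(cv2.resize(im[190:330,330:450],None,fx=4,fy=4,interpolation=cv2.INTER_CUBIC),'s2.png')
E
```

```text
[0.51278764 0.21456901 0.22568117] [-0.28669972 -0.72872057  1.54583766] 0.030528035263714177 13.874129131436348
```

View pics/s2.png

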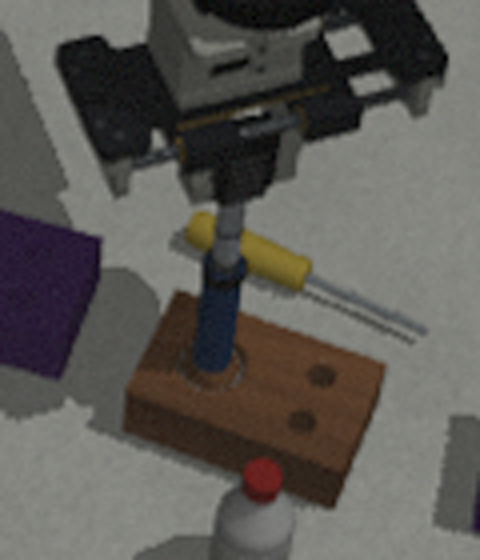

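The slide is drawn out about 70 mm: a bright inner tube with rings shows at (230,230), and the lower part is still seated in the holder. Opening, then turning 90° to take the plain sides.

carry_out([
  [1,[0,0,0],[0,0,0]],
  [1,[0,0,0],[0,0,0]],
  [1,[0,0,0],[0,0,0]],
  [1,[0,0,0],[0,0,0]],
  [1,[0,0,0],[0,0,0]],
  [1,[0,0,0],[0,0,0]],
])

```text
time_s: 5.4
tcp_pos: [0.5126, 0.2145, 0.2255]
eef_rot: [-180.0, 0.0, -124.1]
contact_force: [0.3, 0.9, -0.1]
gripper_width: 0.0725
gripper_force: 0.0
```

carry_out([
  [1,[0,0,-40],[0,0,0]],
  [1,[0,0,-80],[0,0,0]],
  [1,[0,0,-100],[0,0,0]],
  [1,[0,0,-100],[0,0,0]],
  [1,[0,0,-100],[0,0,0]],
])

```text
time_s: 5.9
tcp_pos: [0.5125, 0.2146, 0.3256]
eef_rot: [180.0, 0.0, -124.2]
contact_force: [0.7, -0.8, -0.5]
gripper_width: 0.0877
gripper_force: 0.0
```

```bash
python3 - <<'E'
from h import *
s=r.get_state(); print(s['tcp_pos'],s['eef_rot'],s['contact_force'])
im,d=cap('wrist'); im,d,W=load('wrist'); z=W[...,2]
m=(z>.255)&(z<.28); m[290:]=0; print(m.sum(), np.nanpercentile(W[m][:,2],[10,50,90])); print(cv2.minAreaRect((W[m][:,:2]*1000).astype(np.float32)))
a=cv2.resize(im[130:290,240:400],(400,400),interpolation=cv2.INTER_CUBIC)
i2,_=cap('scene'); i2,_,S=load('scene'); b=cv2.resize(i2[210:310,345:445],(400,400),interpolation=cv2.INTER_CUBIC)
save(np.hstack([a,b]),'w3.png')
E
```

```text
[0.51246505 0.21456318 0.32558227] [ 1.79987223e+02  4.29263827e-02 -1.24153904e+02] [ 0.69785095 -0.84422109 -0.54944665]
2927 [0.26093749 0.26813108 0.26938412]
((510.852294921875, 216.177001953125), (26.804861068725586, 35.23644256591797), 55.2933464050293)
```

View pics/w3.png

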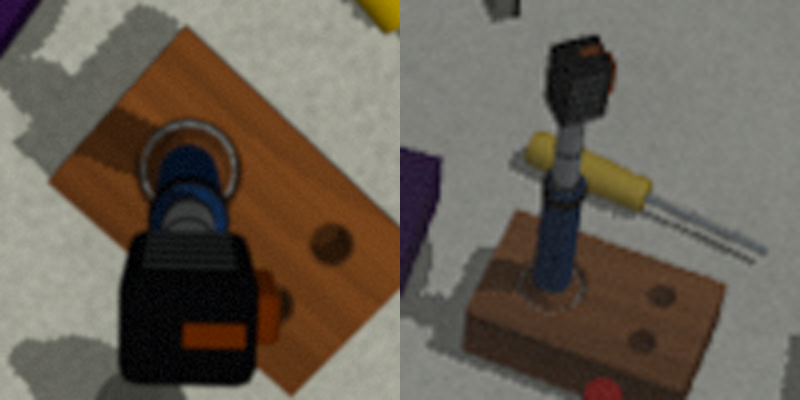

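The grip top is at z = 0.268, as expected for the second stop, and it is 35.2 mm across with the button visibly proud at (268,305). So it is locked. Turning 90° and regrasping the plain sides.

carry_out([
  [1,[0,0,0],[0,0,-1.56]],
  [1,[0,0,0],[0,0,-1.56]],
  [1,[0,0,0],[0,0,-1.56]],
  [1,[0,0,0],[0,0,-1.56]],
  [1,[0,0,0],[0,0,-1.56]],
  [1,[0,0,0],[0,0,-1.56]],
  [1,[0,0,0],[0,0,-1.56]],
  [1,[0,0,0],[0,0,-1.56]],
  [1,[0,0,0],[0,0,-1.56]],
  [1,[0,0,0],[0,0,-1.56]],
  [1,[0,0,0],[0,0,-1.56]],
  [1,[0,0,0],[0,0,-1.56]],
])

```text
time_s: 7.2
tcp_pos: [0.5123, 0.2143, 0.3243]
eef_rot: [179.9, 0.0, -34.7]
contact_force: [-0.3, -0.4, 0.4]
gripper_width: 0.0876
gripper_force: 0.0
```

carry_out([
  [1,[0,0,0],[0,0,0]],
  [1,[0,0,30],[0,0,0]],
  [1,[0,0,60],[0,0,0]],
  [1,[0,0,80],[0,0,0]],
  [1,[0,0,95],[0,0,0]],
  [1,[0,0,100],[0,0,0]],
  [1,[0,0,100],[0,0,0]],
  [1,[0,0,100],[0,0,0]],
])

```text
time_s: 8.0
tcp_pos: [0.513, 0.2147, 0.2263]
eef_rot: [-180.0, -0.0, -34.8]
contact_force: [0.6, -0.2, -0.2]
gripper_width: 0.0878
gripper_force: 0.0
```

carry_out([
  [0.2,[0,0,0],[0,0,0]],
  [0.2,[0,0,0],[0,0,0]],
  [0.2,[0,0,0],[0,0,0]],
  [0.2,[0,0,0],[0,0,0]],
  [0.2,[0,0,0],[0,0,0]],
  [0.2,[0,0,0],[0,0,0]],
  [0.2,[0,0,0],[0,0,0]],
  [0.2,[0,0,0],[0,0,0]],
  [0.2,[0,0,0],[0,0,0]],
  [0.2,[0,0,0],[0,0,0]],
], squeeze=35)

```text
time_s: 9.0
tcp_pos: [0.5126, 0.2146, 0.2255]
eef_rot: [-180.0, 0.0, -34.8]
contact_force: [-0.3, 0.9, -0.7]
gripper_width: 0.0257
gripper_force: 34.9
```

carry_out([
  [0.2,[0,0,-3],[0,0,0]],
  [0.2,[0,0,-8],[0,0,0]],
  [0.2,[0,0,-15],[0,0,0]],
  [0.2,[0,0,-24],[0,0,0]],
  [0.2,[0,0,-34],[0,0,0]],
  [0.2,[0,0,-46],[0,0,0]],
  [0.2,[0,0,-60],[0,0,0]],
  [0.2,[0,0,-75],[0,0,0]],
  [0.2,[0,0,-90],[0,0,0]],
  [0.2,[0,0,-100],[0,0,0]],
  [0.2,[0,0,-105],[0,0,0]],
  [0.2,[0,0,-105],[0,0,0]],
])

```text
time_s: 10.2
tcp_pos: [0.5127, 0.2146, 0.3313]
eef_rot: [-179.9, -0.0, -34.8]
contact_force: [0.4, 0.3, -4.7]
gripper_width: 0.026
gripper_force: 34.9
```

```bash
python3 - <<'E'
from h import *
s=r.get_state(); print(s['tcp_pos'],s['eef_rot'],s['contact_force'],s['gripper_width'],s['joints'])
i2,_=cap('scene'); b=cv2.resize(i2[170:310,330:450],None,fx=4,fy=4,interpolation=cv2.INTER_CUBIC)
save(b,'s4.png')
y=np.radians(s['eef_rot'][2]); d=np.array([.5367,-.2456])-s['tcp_pos'][:2]
print(d@[np.cos(y),np.sin(y)],d@[np.sin(y),-np.cos(y)])
E
```

```text
[0.51272477 0.21461171 0.33127267] [-1.79935500e+02 -1.51538634e-02 -3.47653799e+01] [ 0.40340793  0.33612559 -4.70575876] 0.025959870283055 [ 4.28996263e+01  6.29576545e+00 -4.57870519e+00  1.04400714e-03
 -7.90592808e+01  1.23348048e+01]
0.2821161824976512 0.3643900272810091
```

View pics/s4.png

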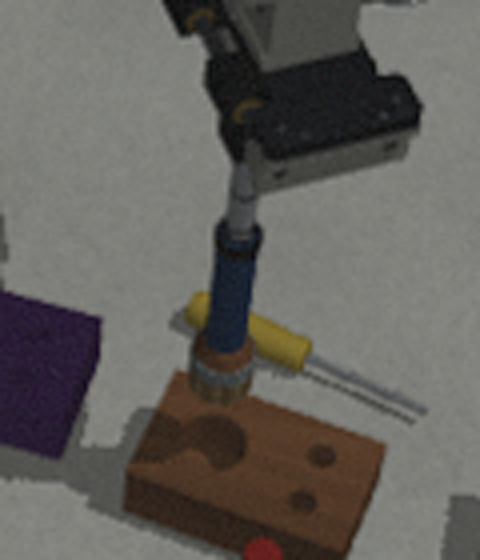

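The brush is lifted clear, with the bristles at (222,385) above the empty hole, hanging upright at the second stop and weighing 4.7 N. Carrying it to the drawer centre.

carry_out([
  [0.2,[1.5,2,0],[0,0,0]],
  [0.2,[6,7,0],[0,0,0]],
  [0.2,[12,16,0],[0,0,0]],
  [0.2,[21,27,0],[0,0,0]],
  [0.2,[32,41,0],[0,0,0]],
  [0.2,[44,57,0],[0,0,0]],
  [0.2,[58,75,0],[0,0,0]],
  [0.2,[73,94,0],[0,0,0]],
  [0.2,[89,115,0],[0,0,0]],
  [0.2,[106,137,0],[0,0,0]],
  [0.2,[123,159,0],[0,0,0]],
  [0.2,[141,182,0],[0,0,0]],
])

```text
time_s: 11.45
tcp_pos: [0.5241, -0.0178, 0.3308]
eef_rot: [-180.0, -0.0, -34.8]
contact_force: [-0.1, 0.2, -4.0]
gripper_width: 0.0259
gripper_force: 34.9
```

carry_out([
  [0.2,[18,23,0],[0,0,0]],
  [0.2,[35,45,0],[0,0,0]],
  [0.2,[52,67,0],[0,0,0]],
  [0.2,[68,88,0],[0,0,0]],
  [0.2,[83,107,0],[0,0,0]],
  [0.2,[97,125,0],[0,0,0]],
  [0.2,[109,141,0],[0,0,0]],
  [0.2,[120,155,0],[0,0,0]],
  [0.2,[129,166,0],[0,0,0]],
  [0.2,[135,175,0],[0,0,0]],
  [0.2,[139,180,0],[0,0,0]],
  [0.2,[141,182,0],[0,0,0]],
])

```text
time_s: 12.65
tcp_pos: [0.5365, -0.2459, 0.3305]
eef_rot: [180.0, 0.0, -34.8]
contact_force: [0.4, 0.3, -4.7]
gripper_width: 0.0257
gripper_force: 34.9
```

```bash
python3 - <<'E'
from h import *
s=r.get_state(); print(s['tcp_pos'],s['eef_rot'],s['contact_force'],s['gripper_width'])
i2,_=cap('scene'); i2,_,S=load('scene'); z=S[...,2]; h2=cv2.cvtColor(i2,cv2.COLOR_RGB2HSV)
t=(h2[...,0]>100)&(h2[...,0]<130)&(h2[...,1]>80)&(z>.12)&(z<.27)&(abs(S[...,1]+.245)<.06)
for a,c in((.13,.16),(.16,.2),(.2,.24),(.24,.27)):
  k=t&(z>a)&(z<c); print(k.sum(),S[k].mean(0) if k.any() else '')
save(cv2.resize(i2[80:270,150:330],None,fx=3,fy=3,interpolation=cv2.INTER_CUBIC),'s5.png')
E
```

```text
[ 0.53652523 -0.24591157  0.33052631] [ 1.79999310e+02  4.94556930e-03 -3.47976128e+01] [ 0.44270187  0.28118998 -4.72750029] 0.025715105677566623
8 [ 0.54402616 -0.23959609  0.15663941]
89 [ 0.54478827 -0.23816088  0.18044218]
96 [ 0.54472939 -0.23842177  0.2200209 ]
5 [ 0.5408113  -0.24459777  0.24998406]
```

View pics/s5.png

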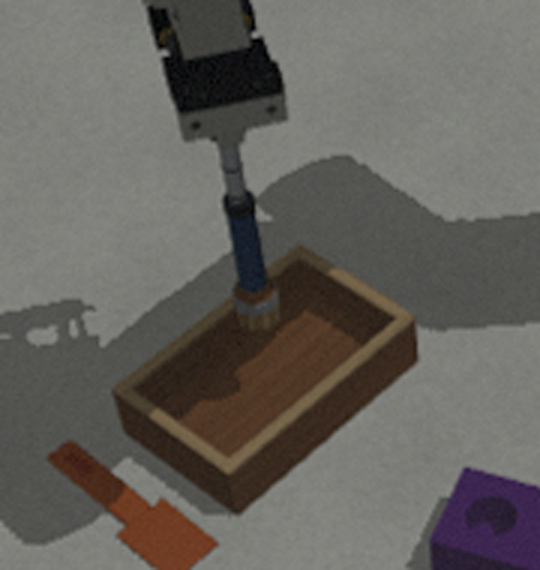

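The brush hangs vertically over the drawer, with the tube centre steady at all heights. Lowering 80 mm puts the bristles at about z = 0.033, between the floor at 0.010 and the rim at 0.062.

carry_out([
  [0.2,[0,0,3],[0,0,0]],
  [0.2,[0,0,9],[0,0,0]],
  [0.2,[0,0,18],[0,0,0]],
  [0.2,[0,0,29],[0,0,0]],
  [0.2,[0,0,41],[0,0,0]],
  [0.2,[0,0,53],[0,0,0]],
  [0.2,[0,0,63],[0,0,0]],
  [0.2,[0,0,71],[0,0,0]],
  [0.2,[0,0,77],[0,0,0]],
  [0.2,[0,0,80],[0,0,0]],
  [0.2,[0,0,80],[0,0,0]],
  [0.2,[0,0,80],[0,0,0]],
])

```text
time_s: 13.9
tcp_pos: [0.5369, -0.2455, 0.251]
eef_rot: [-180.0, -0.0, -34.8]
contact_force: [0.6, -0.1, -5.2]
gripper_width: 0.0257
gripper_force: 34.9
```

carry_out([
  [0.2,[0,0,0],[0,0,0]],
  [0.2,[0,0,0],[0,0,0]],
  [0.2,[0,0,0],[0,0,0]],
  [0.2,[0,0,0],[0,0,0]],
  [0.2,[0,0,0],[0,0,0]],
])

```text
time_s: 14.4
tcp_pos: [0.5367, -0.2454, 0.2506]
eef_rot: [-180.0, -0.0, -34.8]
contact_force: [0.1, -0.3, -4.6]
gripper_width: 0.0259
gripper_force: 34.9
```

```bash
python3 - <<'E'
from h import *
s=r.get_state(); print(s['tcp_pos'],s['contact_force'],s['gripper_width'],s['gripper_force'])
i2,_=cap('scene'); i2,_,S=load('scene'); z=S[...,2]; h2=cv2.cvtColor(i2,cv2.COLOR_RGB2HSV)
t=(h2[...,0]>100)&(h2[...,0]<130)&(h2[...,1]>80)&(z>.06)&(z<.2)&(abs(S[...,1]+.245)<.06)
for a,c in((.07,.1),(.1,.13),(.13,.165)):
  k=t&(z>a)&(z<c); print(k.sum(),S[k].mean(0) if k.any() else '')
k=t&(z<.19); print(np.percentile(z[k],[1,99]))
save(cv2.resize(i2[80:340,150:450],None,fx=2.2,fy=2.2,interpolation=cv2.INTER_CUBIC),'s6.png')
E
```

```text
[ 0.53669971 -0.24536763  0.25063461] [ 0.09584052 -0.34949399 -4.63523806] 0.025898059719360246 34.900354743003845
43 [ 0.5451246 -0.2373331  0.088787 ]
64 [ 0.54512403 -0.23793633  0.11485163]
64 [ 0.54555193 -0.23763406  0.14571232]
[0.07881179 0.17216069]
```

View pics/s6.png

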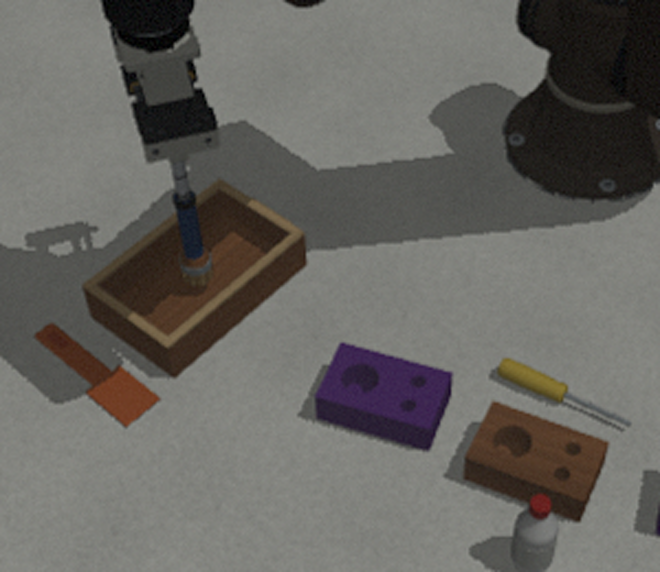

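The bristles at (197,275) are inside the drawer, the brush is vertical and the full 4.6 N still hangs from the gripper. The collar top at about 0.172 puts the bristle face at about 0.033. The glue bottle, screwdriver, scraper and drawer have not moved.

```bash
python3 -c "
from plant import r
print(r.close_job())"
```

```text
the job is handed in; nothing more can be done
None
```

The job is handed in: the brush is locked at the second stop and held upright and still by its plain sides, bristles inside the drawer about 23 mm above its floor and near its centre, with nothing else moved (14.4 s used).

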